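# Refit the hooked cover of a glass-curing lamp unit

## Robot

A 6-joint arm with a two-finger parallel gripper is mounted at the origin on the work surface. World frame = base frame: x ahead of the robot, y to its left, z up, the work surface at z = 0. Lengths are in mm, angles in rad, forces in N, time in s.
With the tool pointing down it reaches from about 275 to 1000 mm from the base axis. Payload 8.4 kg.
Tool frame: the origin (TCP) lies at the very end of the fingers, on their centre line; the grasp point (between the pads) lies 19 mm behind it (r.tcp_to_grasp is the distance from the TCP to the grasp point, in mm); z points along the fingers, y is the line along which they close (so a half turn about z gives the same grasp; the last joint's range is limited). The gripper opens to 85 mm and grips with 20 to 120 N. Pads are 22 mm wide; open, the fingers measure 114 mm over their backs; the gripper's body (76 mm by 85 mm) begins 54 mm behind the grasp point. The pads swing forward as they close: fully open they stand 13 mm farther back than shut.
Start: joints at [1.101, 0.353, 1.633, -0, 1.155, -0.002], TCP at [281.826, 557.855, 231.281] pointing down, gripper open.
Joint ranges: [-2.63, 2.63], [-0.92, 2.1], [0.06, 2.66], [-1.3, 4.44], [0, 2.69], [-3.02, 3.02]. Speed limits (rad/s): [2.22, 2.22, 2.79, 3.14, 3.14, 3.14].

## Interface

Orientations are given as [roll, pitch, yaw] about the fixed x, y, z axes, in that order (R = Rz(yaw) Ry(pitch) Rx(roll)).
In Python, from rig import r gives the robot as it stands. The module is installed in compiled form; this text tells all that it offers.
- The arm moves only by the tool play_rows, never from a script. Its argument "rows" is a list of rows, each an object with "dp": the shift along the tool's x, y, z in units of 40 mm (1.0 is 40 mm), a list of three; "turn": the turn, a rotation vector about the tool's x, y, z in units of 6 degrees (1.0 is 6 degrees), a list of three; "fingers": the closure, from 0 (fully open) to 1 (shut). In form: [{"dp": [tx, ty, tz], "turn": [wx, wy, wz], "fingers": fingers}, ...]. A call has 1 to 5 rows; each row shifts and turns the commanded pose from where the row before left it, along the tool's axes as they then stand; what a row does not reach is not made up. A row lasts 1/12 s, in which the tool goes at most 41.7 mm and 7.16 degrees, less where a joint would pass 70% of its speed; a pose out of reach is approached as far as the arm can. A call is refused whole if a number of a shift passes 1 or a number of a turn 1, either way. A call with a gripper value outside its range is refused whole. The fingers move at their own pace and stop on an object; "force" is the grip in N (left out, the last holds). Time passes only in rows, so rows that do not move let the fingers close. It gives the time, the measured TCP pose, the force, the opening and the grip force at its end, in the units of the state.
- r.sense(): the state, without advancing time (a new reading comes with each control period).
- r.grab_frame(name): name is "scene" or "top" or "wrist"; returns a dict with "pixels" (480x640x3 uint8, red, green, blue), "fx", "fy", "cx", "cy" (pixels), "pose" (4x4, takes a point from camera to world coordinates). Camera axes: x right, y down, z forward; pixel columns grow to the right and rows downward; lengths in mm; the calibration is good to about 2 mm. A picture is of the moment at which its call begins. There is no depth.
- r.sign_off(): hands the job in; it is judged then, once.
The state is a dict: "clock": time; "qpos": joint angles; "qvel": joint speeds; "joint_efforts": joint torques, N m; "eef_pos": TCP position; "tcp_rot": TCP orientation; "contact_force": force on the tool from outside, world axes, zero at the start; "wrist_torque": the same for the moment, N m; "opening": opening from 0.0 (shut) to 1.0 (fully open); "grasp_force": force on a finger pad.
Only numpy, scipy, OpenCV 4.12 (cv2) and the standard library are available. Lean on these libraries where they do the work, as an engineer would, in place of code of your own. Each camera call takes 0.05 s, during which the arm holds its last target. There are 200 camera calls.

## Task

Close the white lamp unit with the larger rectangular aluminium cover: tilt it, hook one of its short edges under the unit's lip while the opposite edge is still raised, then lower that edge until the cover lies flat on the ledge inside the rims, and let go. Leave the smaller rectangular cover where it lies.

Things in the scene. Friction and masses are not known exactly. Their poses are not given: they have to be found in the camera images.
- cover: Cover to fit, largest of three loose aluminium covers with like black handles (the third is round). Plate 120 (x) by 90 (y) by 5 mm, 0.2 kg, same both ways round. Origin: centre of its underside, z up. Handle on its middle: a bar 12 mm thick (x), 60 long (y), 30 to 50 mm above the underside, on posts at y +-25. Lies handle up on a 3 mm mat, on the robot's right.
- lamp_unit: White box fixed at the robot's left, 180 (x) by 160 mm (y), open well on top with blue tubes. Origin: centre of its underside, on the bench; x points from the lip side (nearest the robot) to the far rim. The cover rests on a level steel ledge at z = 55 mm, a frame round a 96 by 60 mm opening. Above it the well spans x -66 to 66, y -55 to 55; far and side rims end at z = 69, so tilt the cover in.
- lip (a point): Lip along the whole robot side of the lamp unit, 5 mm thick. Point: middle of its free edge, at its underside, at x = -42, z = 71 mm of the unit (16 mm above the ledge), axes as the unit's. The lip overhangs the well by 24 mm (this x -24 to 0), wall behind. The seated cover has its origin near x = 42, y = 0, z = -16 mm from here, its x along this x.
- small_cover: Bystander, leave alone: smaller rectangular aluminium cover, 78 (x) by 70 (y) by 5 mm, same handle. Origin: centre of its underside. Lies on the same mat.

How it is judged (in metres and radians):
On the way:
1. one short edge of the cover is hooked under the lip while the opposite edge is raised (cover tilted more than 7 degrees) (angle between cover's own z axis and vertical between 0.122 and 0.9 rad and z of lip in the frame of cover above 0.004 m and horizontal distance between cover and lip below 0.056 m and x of cover in the frame of lip above 0.015 m), for 0.1 s.
At the end, for the whole second after the job is handed in: The cover lies still on the ledge inside the well, one short edge under the lip: flat within 3.4 degrees, its underside within 4 mm of the ledge's height, centred within 10 mm along and 14 mm across the well, and square to it within 14 degrees (angle between cover's own z axis and vertical below 0.06 rad and x of cover in the frame of lip between 0.032 and 0.052 m and y of cover in the frame of lip between -0.014 and 0.014 m and z of cover in the frame of lip between -0.02 and -0.012 m and angle between the x axis of cover and the x axis of lip, either way round below 0.25 rad and linear speed of cover below 0.02 m/s); the robot touches nothing.
It fails at once if the smaller rectangular cover is moved more than 30 mm (distance of small_cover from where it was at the start of the episode above 0.03 m).
It also fails if it takes over 42 s, if anything falls off the work surface, if the arm or the gripper's body presses on something with over 40 N, if the wrist force passes 120 N, or if a joint passes its speed limit or range.

## Working session

There is one attempt and no reset: what is moved stays moved. The work goes in short steps, Python scripts to look and compute and a tool call to move; the robot and the scene stay as the last step left them, time stands still between calls to the robot, and variables do not carry over. Pictures are saved under pics/ and viewed, at most 10 in all, crops included, and the job is handed in when it is done.

Besides the shell and the picture viewer there is one more tool, called as name(argument=value, ...) on one line, values as JSON. play_rows: Moves the arm, as the interface text tells. Its arguments: {"type":"object","properties":{"rows":{"type":"array"},"force":{"type":"number"}},"required":["rows"]}

```bash
mkdir -p pics
python3 - <<'E'
from rig import r
import cv2,numpy as np
for n in("scene","top"):
    f=r.grab_frame(n);cv2.imwrite(f"pics/{n}0.png",f["pixels"][:,:,::-1]);np.savez(f"{n}0.npz",**f)
    print(n,f["fx"],f["cx"],f["cy"],np.round(f["pose"],3).tolist())
print(r.sense(),r.tcp_to_grasp)
E
```

```text
scene 591.9654263463457 311.47468047452674 237.49291700357057 [[-0.409, 0.732, -0.545, 990.695], [0.912, 0.339, -0.229, 156.973], [0.017, -0.591, -0.806, 706.296], [0.0, 0.0, 0.0, 1.0]]
top 533.2302019987957 324.5908496973937 236.19350151158292 [[-0.024, -0.997, 0.07, 477.295], [-0.999, 0.028, 0.044, -45.131], [-0.046, -0.069, -0.997, 921.072], [0.0, 0.0, 0.0, 1.0]]
{'clock': 0.1, 'qpos': array([ 1.10060998e+00,  3.53585328e-01,  1.63406085e+00,  2.07460649e-05,
        1.15515956e+00, -2.39513370e-03]), 'qvel': array([ 0.00035935, -0.00186685, -0.00363432,  0.00058154, -0.0016931 ,
       -0.00069619]), 'joint_efforts': array([-1.36854138e-03, -6.06358624e+01, -3.42816174e+01, -1.15743865e-04,
        4.09676475e-03,  8.20274408e-06]), 'eef_pos': array([281.62606411, 557.48869893, 230.63225303]), 'tcp_rot': array([-3.14037962e+00, -2.18749910e-05,  2.67379304e+00]), 'contact_force': array([ 0.4789558 , -0.01033058, -0.0672812 ]), 'wrist_torque': array([ 0.01397971,  0.00772175, -0.03741605]), 'grasp_force': 0.0, 'opening': 1.0014306693950878} 18.700000000000003
```

View pics/top0.png

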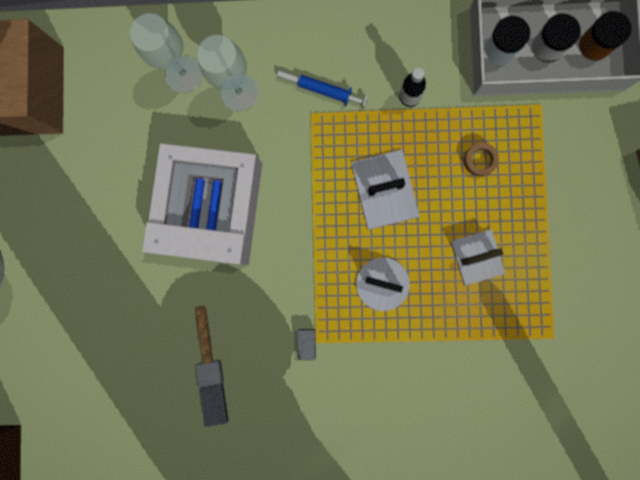

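View pics/scene0.png

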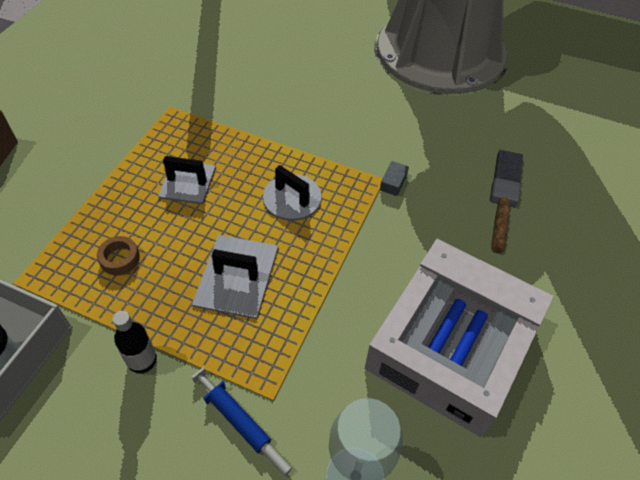

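The top view shows the big cover at about (386,190), with its handle bar at (386,186). The small cover is at (478,257). The lamp unit is at (202,204), with the lip at the image bottom (rows 225–262) and the far rim at row about 157. The scene view shows the cover at (237,275) and the unit at (460,335).

```bash
cat > h.py <<'E'
import numpy as np,cv2
def load(n): return dict(np.load(n+".npz"))
def cast(f,uv,z):
    uv=np.atleast_2d(np.asarray(uv,float)); P=f["pose"]
    d=np.c_[(uv[:,0]-f["cx"])/f["fx"],(uv[:,1]-f["cy"])/f["fy"],np.ones(len(uv))]@P[:3,:3].T
    return P[:3,3]+d*((z-P[2,3])/d[:,2])[:,None]
def proj(f,X):
    X=np.atleast_2d(np.asarray(X,float)); c=(X-f["pose"][:3,3])@f["pose"][:3,:3]
    return np.c_[c[:,0]/c[:,2]*f["fx"]+f["cx"],c[:,1]/c[:,2]*f["fy"]+f["cy"]]
def big(m):
    c,_=cv2.findContours(m.astype(np.uint8)*255,cv2.RETR_EXTERNAL,cv2.CHAIN_APPROX_NONE)
    return max(c,key=cv2.contourArea)[:,0,:]
def roi(m,x0,y0,x1,y1):
    o=np.zeros_like(m);o[y0:y1,x0:x1]=m[y0:y1,x0:x1];return o
E
python3 - <<'E'
from h import *
out=[]
for n,pr,lr,hr in(("top0",(345,140,428,235),(135,135,270,275),(360,172,410,200)),("scene0",(185,225,285,325),(360,235,560,435),(205,240,265,285))):
    f=load(n);im=f["pixels"];hsv=cv2.cvtColor(im,cv2.COLOR_RGB2HSV);h,s,v=[hsv[...,i] for i in range(3)]
    m=roi((s<60)&(v>60)|(v<45),*pr);m=cv2.morphologyEx(m.astype(np.uint8),cv2.MORPH_OPEN,np.ones((5,5)))
    c=big(m);w=cast(f,c,8)[:,:2].astype(np.float32);print(n,"plate",cv2.minAreaRect(w))
    k=roi(v<45,*hr);c=big(k);print(n,"bar",cv2.minAreaRect(cast(f,c,53)[:,:2].astype(np.float32)),"px",cv2.minAreaRect(c))
    L=roi((s<60)&(v>125),*lr);c=big(L);a=cv2.approxPolyDP(c,4,True)[:,0];print("lamp",a.tolist())
    for z in(69,76):print(z,np.round(cast(f,a,z)[:,:2]).tolist())
    x0,y0,x1,y1=lr;crop=im[y0:y1,x0:x1].copy();crop=cv2.resize(crop,None,fx=400/(y1-y0),fy=400/(y1-y0),interpolation=cv2.INTER_CUBIC)
    mm=cv2.resize((L|m.astype(bool)|k).astype(np.uint8)*255,None,fx=.5,fy=.5);out.append(crop[:,:390])
cv2.imwrite("pics/crops.png",np.hstack(out)[:,:,::-1])
E
```

```text
top0 plate ((621.2487182617188, -110.8050308227539), (124.04671478271484, 93.25492095947266), 12.32013988494873)
top0 bar ((617.2496948242188, -109.12714385986328), (13.588142395019531, 59.73591232299805), 12.393269538879395) px ((385.7647399902344, 186.558837890625), (8.246212005615234, 36.62287902832031), 75.96376037597656)
lamp [[160, 144], [149, 219], [163, 220], [174, 159], [236, 166], [230, 225], [235, 231], [147, 222], [141, 251], [239, 265], [255, 155]]
69 [[697.0, 260.0], [574.0, 278.0], [571.0, 255.0], [671.0, 236.0], [656.0, 134.0], [560.0, 145.0], [550.0, 137.0], [569.0, 282.0], [522.0, 292.0], [495.0, 131.0], [673.0, 103.0]]
76 [[695.0, 257.0], [573.0, 276.0], [571.0, 253.0], [670.0, 234.0], [655.0, 133.0], [559.0, 144.0], [549.0, 136.0], [568.0, 279.0], [521.0, 289.0], [495.0, 130.0], [672.0, 101.0]]
scene0 plate ((620.6751708984375, -111.25061798095703), (123.28909301757812, 92.12824249267578), 11.847453117370605)
scene0 bar ((632.7838134765625, -102.92941284179688), (35.87549591064453, 67.24171447753906), 12.420160293579102) px ((234.6018829345703, 264.95660400390625)
[... 300 characters left out ...]
7, 338], [433, 281]]
69 [[543.0, 121.0], [674.0, 101.0], [697.0, 259.0], [573.0, 277.0], [572.0, 254.0], [669.0, 239.0], [668.0, 234.0], [655.0, 238.0], [658.0, 229.0], [669.0, 231.0], [665.0, 206.0], [658.0, 215.0], [649.0, 155.0], [580.0, 161.0], [581.0, 154.0], [635.0, 145.0], [636.0, 153.0], [644.0, 144.0], [655.0, 149.0], [653.0, 129.0], [558.0, 144.0]]
76 [[548.0, 121.0], [677.0, 102.0], [700.0, 258.0], [577.0, 276.0], [576.0, 253.0], [673.0, 238.0], [671.0, 233.0], [659.0, 237.0], [662.0, 228.0], [673.0, 230.0], [668.0, 205.0], [662.0, 214.0], [653.0, 155.0], [585.0, 161.0], [585.0, 154.0], [639.0, 146.0], [639.0, 153.0], [648.0, 144.0], [658.0, 150.0], [656.0, 129.0], [562.0, 144.0]]
```

View pics/crops.png

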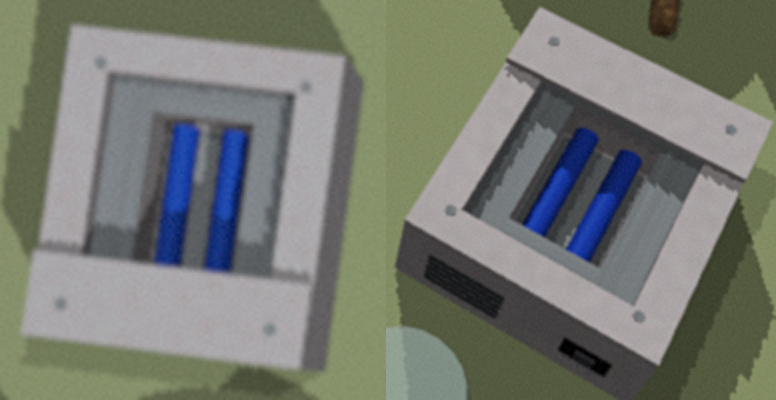

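The two crops show the unit's top plainly: the lip is the wide strip on the robot side, and the far corners agree in both views.

- **Unit:** centre about (597,195), yaw about -0.159. The sides measure 178 x 160, against 180 x 160 given.
- **Cover:** centre about (621,-111), x axis at 0.211 rad. It measures 123 x 92, against 120 x 90 given.

Next I plan the approach.

```bash
cat >> h.py <<'E'
from scipy.spatial.transform import Rotation as Ro
import json
U=np.array([596.8,194.9]);UY=-0.159
def tool(c,yaw,tilt,d=21.3):
    "cover origin c (world), yaw, tilt(far edge up) -> tcp pos, Rot.  tool x=cover y, tool y=cover x, tool z=-cover z"
    R=Ro.from_euler("z",yaw)*Ro.from_euler("y",-tilt)
    M=R.as_matrix(); return np.array(c)+M[:,2]*d, Ro.from_matrix(np.c_[M[:,1],M[:,0],-M[:,2]])
def inunit(x,y,z): return np.r_[U+Ro.from_euler("z",UY).as_matrix()[:2,:2]@[x,y],z]
def plan(p0,R0,p1,R1,F,n=None,path=None):
    "straight line in world; prints calls of 5 rows"
    p0,p1=np.array(p0),np.array(p1);rv=(R1*R0.inv()).as_rotvec()
    n=n or int(max(np.ceil(np.linalg.norm(p1-p0)/37),np.ceil(np.degrees(np.linalg.norm(rv))/5.8),1))
    p,R=p0,R0;rows=[]
    for k in range(1,n+1):
        Pt=p0+(p1-p0)*k/n;Rt=Ro.from_rotvec(rv*k/n)*R0
        dp=np.round(R.inv().apply(Pt-p)/40,2);t=np.round((R.inv()*Rt).as_rotvec()/np.radians(6),2)
        rows.append({"dp":(dp+0).tolist(),"turn":(t+0).tolist(),"fingers":F})
        p=p+R.apply(dp*40);R=R*Ro.from_rotvec(t*np.radians(6))
    for i in range(0,n,5):print(json.dumps(rows[i:i+5]))
    return p,R
def now(r):
    s=r.sense();return s["eef_pos"],Ro.from_euler("xyz",s["tcp_rot"]),s
E
python3 - <<'E'
from h import *;from rig import r
p,R,s=now(r)
p1,R1=tool([621,-111,3],.211,0)
print(p1,R1.as_euler("xyz"))
p,R=plan(p,R,p1+[0,0,110],R1,0)
E
```

```text
[ 621.  -111.    24.3] [3.14159265 0.         1.78179633]
[{"dp": [-0.72, -0.53, 0.12], "turn": [0.0, 0.0, 0.41], "fingers": 0}, {"dp": [-0.74, -0.49, 0.11], "turn": [0.0, 0.0, 0.4], "fingers": 0}, {"dp": [-0.76, -0.47, 0.12], "turn": [0.0, 0.0, 0.41], "fingers": 0}, {"dp": [-0.78, -0.43, 0.11], "turn": [0.0, 0.0, 0.4], "fingers": 0}, {"dp": [-0.8, -0.4, 0.12], "turn": [0.0, 0.0, 0.41], "fingers": 0}]
[{"dp": [-0.82, -0.36, 0.11], "turn": [0.0, 0.0, 0.4], "fingers": 0}, {"dp": [-0.83, -0.33, 0.12], "turn": [0.0, 0.0, 0.41], "fingers": 0}, {"dp": [-0.84, -0.3, 0.11], "turn": [0.0, 0.0, 0.4], "fingers": 0}, {"dp": [-0.85, -0.26, 0.12], "turn": [0.0, 0.0, 0.41], "fingers": 0}, {"dp": [-0.87, -0.22, 0.11], "turn": [0.0, 0.0, 0.41], "fingers": 0}]
[{"dp": [-0.87, -0.18, 0.12], "turn": [0.0, 0.0, 0.4], "fingers": 0}, {"dp": [-0.88, -0.15, 0.11], "turn": [-0.01, 0.0, 0.41], "fingers": 0}, {"dp": [-0.89, -0.11, 0.12], "turn": [0.0, 0.0, 0.4], "fingers": 0}, {"dp": [-0.89, -0.07, 0.11], "turn": [0.0, 0.0, 0.41], "fingers": 0}, {"dp": [-0.89, -0.04, 0.12], "turn": [0.0, 0.0, 0.4], "fingers": 0}]
[{"dp": [-0.89, 0.01, 0.11], "turn": [0.0, 0.0, 0.41], "fingers": 0}, {"dp": [-0.89, 0.04, 0.12], "turn": [0.0, 0.0, 0.41], "fingers": 0}, {"dp": [-0.89, 0.08, 0.11], "turn": [0.0, 0.0, 0.4], "fingers": 0}, {"dp": [-0.89, 0.11, 0.12], "turn": [0.0, 0.0, 0.41], "fingers": 0}, {"dp": [-0.87, 0.16, 0.12], "turn": [0.0, 0.0, 0.4], "fingers": 0}]
[{"dp": [-0.88, 0.19, 0.11], "turn": [0.0, 0.0, 0.41], "fingers": 0}]
```

play_rows(rows=[{"dp": [-0.72, -0.53, 0.12], "turn": [0, 0, 0.41], "fingers": 0}, {"dp": [-0.74, -0.49, 0.11], "turn": [0, 0, 0.4], "fingers": 0}, {"dp": [-0.76, -0.47, 0.12], "turn": [0, 0, 0.41], "fingers": 0}, {"dp": [-0.78, -0.43, 0.11], "turn": [0, 0, 0.4], "fingers": 0}, {"dp": [-0.8, -0.4, 0.12], "turn": [0, 0, 0.41], "fingers": 0}], force=70)

```text
clock: 0.52
eef_pos: [362.8, 397.2, 207.6]
tcp_rot: [-3.141, 0.0, 2.46]
contact_force: [1.1, -0.3, 0.1]
opening: 1.0
grasp_force: 0.0
```

play_rows(rows=[{"dp": [-0.82, -0.36, 0.11], "turn": [0, 0, 0.4], "fingers": 0}, {"dp": [-0.83, -0.33, 0.12], "turn": [0, 0, 0.41], "fingers": 0}, {"dp": [-0.84, -0.3, 0.11], "turn": [0, 0, 0.4], "fingers": 0}, {"dp": [-0.85, -0.26, 0.12], "turn": [0, 0, 0.41], "fingers": 0}, {"dp": [-0.87, -0.22, 0.11], "turn": [0, 0, 0.41], "fingers": 0}])

```text
clock: 0.93
eef_pos: [443.7, 237.7, 184.9]
tcp_rot: [-3.141, -0.0, 2.247]
contact_force: [0.5, 0.6, 0.2]
opening: 1.001
grasp_force: 0.0
```

play_rows(rows=[{"dp": [-0.87, -0.18, 0.12], "turn": [0, 0, 0.4], "fingers": 0}, {"dp": [-0.88, -0.15, 0.11], "turn": [0, 0, 0.41], "fingers": 0}, {"dp": [-0.89, -0.11, 0.12], "turn": [0, 0, 0.4], "fingers": 0}, {"dp": [-0.89, -0.07, 0.11], "turn": [0, 0, 0.41], "fingers": 0}, {"dp": [-0.89, -0.04, 0.12], "turn": [0, 0, 0.4], "fingers": 0}])

```text
clock: 1.35
eef_pos: [524.6, 78.5, 161.8]
tcp_rot: [-3.141, -0.0, 2.035]
contact_force: [0.6, 0.2, -0.0]
opening: 1.0
grasp_force: 0.0
```

play_rows(rows=[{"dp": [-0.89, 0.01, 0.11], "turn": [0, 0, 0.41], "fingers": 0}, {"dp": [-0.89, 0.04, 0.12], "turn": [0, 0, 0.41], "fingers": 0}, {"dp": [-0.89, 0.08, 0.11], "turn": [0, 0, 0.4], "fingers": 0}, {"dp": [-0.89, 0.11, 0.12], "turn": [0, 0, 0.41], "fingers": 0}, {"dp": [-0.87, 0.16, 0.12], "turn": [0, 0, 0.4], "fingers": 0}])

```text
clock: 1.77
eef_pos: [605.4, -80.4, 138.3]
tcp_rot: [-3.141, -0.0, 1.822]
contact_force: [-0.1, 1.1, -0.4]
opening: 1.0
grasp_force: 0.0
```

play_rows(rows=[{"dp": [-0.88, 0.19, 0.11], "turn": [0, 0, 0.41], "fingers": 0}, {"dp": [0, 0, 0], "turn": [0, 0, 0], "fingers": 0}, {"dp": [0, 0, 0], "turn": [0, 0, 0], "fingers": 0}])

```text
clock: 2.02
eef_pos: [621.3, -112.3, 133.6]
tcp_rot: [-3.141, -0.0, 1.779]
contact_force: [0.3, 0.5, -0.1]
opening: 1.001
grasp_force: 0.0
```

Run:
```python
from h import *;from rig import r
p,R,s=now(r);print(p,s["tcp_rot"],s["qpos"])
p1,R1=tool([621,-111,3],.211,0)
f=r.grab_frame("wrist");cv2.imwrite("pics/w1.png",f["pixels"][:,:,::-1])
print(proj(f,[[621,-111,43],[621,-111,8]]), [proj(f,[p1+R.as_matrix()[:,0]*a+[0,0,29]]).tolist() for a in(-30,30)])
plan(p,R,p1,R1,0)
```

```text
[ 621.2815181  -112.33597693  133.56118757] [-3.14054059e+00 -4.52002567e-04  1.77899282e+00] [-1.81266615e-01  4.65610523e-01  1.69980686e+00  2.25493884e-05
  9.77320172e-01 -3.89475970e-01]
[[331.18964367 237.53601197]
 [331.28620687 221.40519013]] [[[331.14356976545577, 291.0729588307262]], [[331.1694442668273, 191.44114943137183]]]
[{"dp": [0.01, 0.0, 0.91], "turn": [0.0, 0.0, -0.01], "fingers": 0}, {"dp": [0.01, 0.0, 0.91], "turn": [-0.01, 0.0, -0.01], "fingers": 0}, {"dp": [0.01, 0.0, 0.91], "turn": [0.0, 0.0, -0.01], "fingers": 0}]
```

View pics/w1.png

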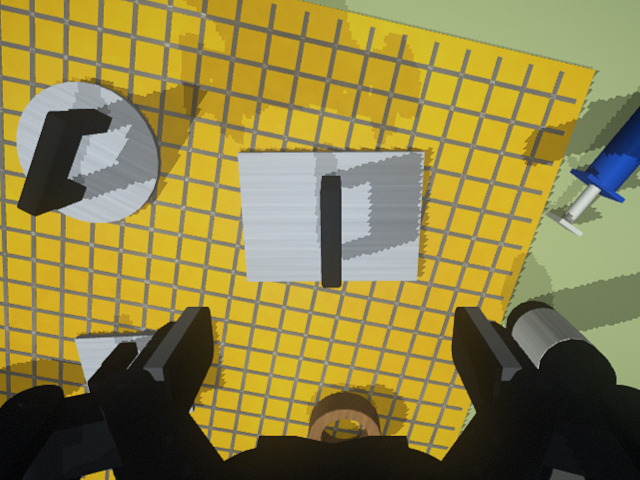

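The wrist view shows the bar upright at column 331 (rows 176–287), right between the open fingers. The plate spans (240–423, 152–282). The bar lies about 3 mm further along tool +x than predicted, so I descend with that correction and grip.

play_rows(rows=[{"dp": [0.03, 0, 0.91], "turn": [0, 0, 0], "fingers": 0}, {"dp": [0.03, 0, 0.91], "turn": [0, 0, 0], "fingers": 0}, {"dp": [0.03, 0, 0.91], "turn": [0, 0, 0], "fingers": 0}, {"dp": [0, 0, 0], "turn": [0, 0, 0], "fingers": 0.5}, {"dp": [0, 0, 0], "turn": [0, 0, 0], "fingers": 1}], force=70)

```text
clock: 2.48
eef_pos: [618.6, -105.7, 24.1]
tcp_rot: [-3.137, -0.002, 1.783]
contact_force: [0.8, -0.1, 0.6]
opening: 0.75
grasp_force: 0.0
```

play_rows(rows=[{"dp": [0, 0, 0], "turn": [0, 0, 0], "fingers": 1}, {"dp": [0, 0, 0], "turn": [0, 0, 0], "fingers": 1}, {"dp": [0, 0, 0], "turn": [0, 0, 0], "fingers": 1}, {"dp": [0, 0, 0], "turn": [0, 0, 0], "fingers": 1}, {"dp": [0, 0, 0], "turn": [0, 0, 0], "fingers": 1}])

```text
clock: 2.9
eef_pos: [621.7, -107.4, 27.4]
tcp_rot: [3.139, 0.001, 1.781]
contact_force: [-1.5, 0.3, 9.6]
opening: 0.125
grasp_force: 69.8
```

Gripped: the opening is 0.125, about 11 mm, against a 12 mm bar. I lift and check.

play_rows(rows=[{"dp": [0, 0, -0.5], "turn": [0, 0, 0], "fingers": 1}, {"dp": [0, 0, -0.9], "turn": [0, 0, 0], "fingers": 1}, {"dp": [0, 0, -0.9], "turn": [0, 0, 0], "fingers": 1}, {"dp": [0, 0, -0.9], "turn": [0, 0, 0], "fingers": 1}, {"dp": [0, 0, 0], "turn": [0, 0, 0], "fingers": 1}])

```text
clock: 3.32
eef_pos: [624.7, -108.0, 161.5]
tcp_rot: [3.131, 0.004, 1.781]
contact_force: [2.6, -0.6, -1.8]
opening: 0.124
grasp_force: 69.0
```

Run:
```python
from h import *;from rig import r
p,R,s=now(r);print(p,s["tcp_rot"],s["contact_force"],s["opening"],s["grasp_force"])
f=r.grab_frame("scene");np.savez("s2.npz",**f);a=f["pixels"][130:370,130:450]
cv2.imwrite("pics/s2.png",cv2.resize(a,None,fx=2,fy=2,interpolation=cv2.INTER_CUBIC)[:,:,::-1])
p1,R1=tool(inunit(-30+60*np.cos(.21),0,140),UY,.21)
print(p1);plan(p,R,p1,R1,1)
```

```text
[ 624.68506614 -108.01521306  161.49664561] [3.13087052 0.00433313 1.78135871] [ 2.62879792 -0.59500965 -1.82724951] 0.12435333206082878 68.96853804588318
[620.73587735 191.06179631 160.83205848]
[{"dp": [0.81, 0.16, 0.0], "turn": [-0.21, -0.04, 0.39], "fingers": 1}, {"dp": [0.83, 0.13, 0.0], "turn": [-0.21, -0.04, 0.39], "fingers": 1}, {"dp": [0.82, 0.1, 0.0], "turn": [-0.2, -0.04, 0.39], "fingers": 1}, {"dp": [0.83, 0.06, 0.0], "turn": [-0.21, -0.04, 0.39], "fingers": 1}, {"dp": [0.83, 0.03, -0.01], "turn": [-0.21, -0.03, 0.39], "fingers": 1}]
[{"dp": [0.83, -0.01, -0.01], "turn": [-0.21, -0.04, 0.4], "fingers": 1}, {"dp": [0.83, -0.04, -0.01], "turn": [-0.21, -0.04, 0.39], "fingers": 1}, {"dp": [0.83, -0.07, -0.02], "turn": [-0.21, -0.04, 0.39], "fingers": 1}, {"dp": [0.82, -0.11, -0.02], "turn": [-0.2, -0.04, 0.39], "fingers": 1}]
```

View pics/s2.png

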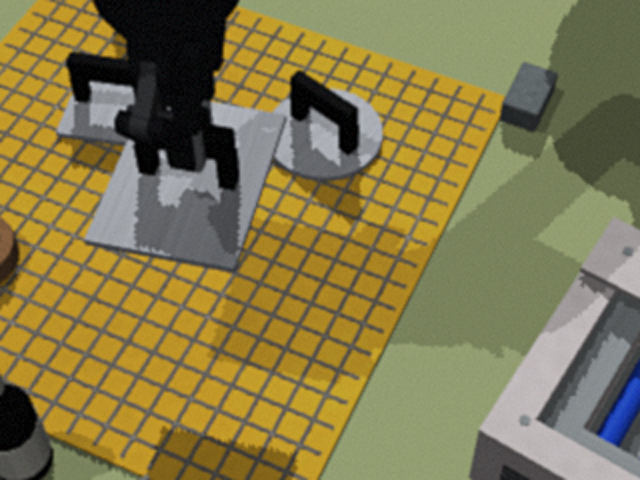

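The picture shows the cover hanging in the grip, its near edge running from (88,240) to (236,267), clear of the other covers. I carry it over the unit, tilting on the way.

play_rows(rows=[{"dp": [0.81, 0.16, 0], "turn": [-0.21, -0.04, 0.39], "fingers": 1}, {"dp": [0.83, 0.13, 0], "turn": [-0.21, -0.04, 0.39], "fingers": 1}, {"dp": [0.82, 0.1, 0], "turn": [-0.2, -0.04, 0.39], "fingers": 1}, {"dp": [0.83, 0.06, 0], "turn": [-0.21, -0.04, 0.39], "fingers": 1}, {"dp": [0.83, 0.03, -0.01], "turn": [-0.21, -0.03, 0.39], "fingers": 1}])

```text
clock: 3.78
eef_pos: [617.1, 60.2, 152.2]
tcp_rot: [3.032, 0.008, 1.574]
contact_force: [0.9, -0.9, -2.6]
opening: 0.123
grasp_force: 68.8
```

play_rows(rows=[{"dp": [0.83, -0.01, -0.01], "turn": [-0.21, -0.04, 0.4], "fingers": 1}, {"dp": [0.83, -0.04, -0.01], "turn": [-0.21, -0.04, 0.39], "fingers": 1}, {"dp": [0.83, -0.07, -0.02], "turn": [-0.21, -0.04, 0.39], "fingers": 1}, {"dp": [0.82, -0.11, -0.02], "turn": [-0.2, -0.04, 0.39], "fingers": 1}, {"dp": [0, 0, 0], "turn": [0, 0, 0], "fingers": 1}])

```text
clock: 4.2
eef_pos: [615.0, 197.0, 152.3]
tcp_rot: [2.944, -0.002, 1.413]
contact_force: [-0.5, -0.2, -2.4]
opening: 0.12
grasp_force: 68.8
```

Run:
```python
from h import *;from rig import r
p,R,s=now(r);print(p,R.as_matrix().round(3).tolist(),s["contact_force"],s["opening"])
M=R.as_matrix();X,Y,Z=M[:,1],M[:,0],-M[:,2];o=p-Z*21.3
print("cover",o,"tilt",np.degrees(np.arcsin(X[2])),"yaw",np.arctan2(X[1],X[0]))
C=[o+sx*60*X+sy*45*Y+5*Z for sx,sy in((-1,-1),(-1,1),(1,1),(1,-1))]
print(np.round(C))
ims=[]
for n in("scene","top"):
    f=r.grab_frame(n);np.savez(n+"3.npz",**f);q=proj(f,C);print(n,q.round(1).tolist())
    c=q.mean(0).astype(int);a=np.ascontiguousarray(f["pixels"][c[1]-95:c[1]+95,c[0]-95:c[0]+95]);print(c-95)
    a=cv2.resize(a,None,fx=2.1,fy=2.1,interpolation=cv2.INTER_CUBIC)
    for u in q: cv2.circle(a,tuple(int(t) for t in (u-(c-95))*2.1),3,(255,0,0),1)
    ims.append(a)
cv2.imwrite("pics/t3.png",np.hstack(ims)[:,:,::-1])
```

```text
[615.02134798 196.9645856  152.28375492] [[0.158, 0.968, 0.195], [0.987, -0.155, -0.029], [0.002, 0.197, -0.98]] [-0.51099    -0.20513576 -2.38502096] 0.11985446185057773
cover [619.16608003 196.34123096 131.40020577] tilt 11.34805113812442 yaw -0.15864732143995117
[[553. 161. 124.]
 [567. 250. 125.]
 [683. 232. 148.]
 [669. 143. 148.]]
scene [[456.5, 258.5], [528.2, 294.6], [493.2, 365.9], [414.2, 322.1]]
[378 215]
top [[211.3, 226.6], [153.5, 218.9], [159.8, 139.6], [218.8, 146.9]]
[90 88]
```

View pics/t3.png

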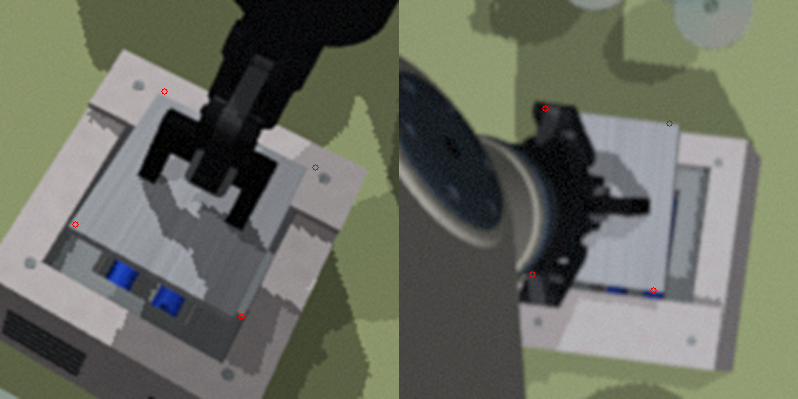

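The scene and top crops both show the tilted cover above the well, with its corners near the predicted ones. The top view puts it about 5 px toward -y. I triangulate the two corners visible in both views to get the offset in the grip.

Run:
```python
from h import *
t,s=load("top3"),load("scene3")
def Pm(f):
    K=np.array([[f["fx"],0,f["cx"]],[0,f["fy"],f["cy"]],[0,0,1]]);W=np.linalg.inv(f["pose"]);return K@W[:3]
for nm,a,b in(("far-y",(223.8,147.0),(411.3,323.6)),("near-y",(216.2,227.0),(454.2,260.2))):
    X=cv2.triangulatePoints(Pm(t),Pm(s),np.array(a,float).reshape(2,1),np.array(b,float).reshape(2,1));X=(X[:3]/X[3]).T
    print(nm,X,proj(t,X)-a,proj(s,X)-b)
# lip edge
```

```text
far-y [[669.62445756 138.75982957 142.23849404]] [[-1.38349601  0.45987449]] [[-1.64239413 -0.01973656]]
near-y [[552.18318266 157.83863547 117.43767592]] [[-1.46385812  0.43171375]] [[-1.55320092  0.00824297]]
```

```bash
cat >> h.py <<'E'
def pose(xl,zl,tilt,d=26.5,oy=-4,y=0,yaw=UY):
    "tool pose with the cover's low bottom edge at unit x=xl, z=zl"
    p,R=tool(inunit(xl+60*np.cos(tilt),y,zl+60*np.sin(tilt)),yaw,tilt,d);return p-R.as_matrix()[:,0]*oy,R
def where(p,R,d=26.5,oy=-4):
    M=R.as_matrix();X,Y,Z=M[:,1],M[:,0],-M[:,2];o=p-Z*d+Y*oy;e=o-60*X
    c=Ro.from_euler("z",-UY).as_matrix()
    f=lambda v:c@(v-np.r_[U,0])
    print("centre",f(o).round(1),"low edge",f(e).round(1),"tilt",np.degrees(np.arcsin(X[2])).round(2),"roll",np.degrees(np.arcsin(Y[2])).round(2),"dyaw",np.degrees(np.arctan2(X[1],X[0])-UY).round(2))
E
python3 - <<'E'
from h import *;from rig import r
p,R,s=now(r);print(p,s["contact_force"]);where(p,R)
p,R=plan(p,R,*pose(-28,75,.21),1);where(p,R)
plan(p,R,*pose(-28,58.5,.21),1,n=2)
E
```

```text
[615.08052274 192.90722018 152.16385215] [ 1.0945668  -0.23026149 -2.29633139]
centre [ 23.5  -3.1 126.2] low edge [-35.3  -3.3 114.5] tilt 11.24 roll -0.06 dyaw 0.19
[{"dp": [0.04, -0.01, 0.49], "turn": [-0.07, 0.0, 0.02], "fingers": 1}, {"dp": [0.04, -0.02, 0.49], "turn": [-0.06, 0.0, 0.01], "fingers": 1}]
centre [30.5  0.1 87.6] low edge [-28.2   0.1  75.1] tilt 12.02 roll -0.03 dyaw 0.01
[{"dp": [0.0, -0.04, 0.2], "turn": [0.0, 0.0, 0.0], "fingers": 1}, {"dp": [0.0, -0.04, 0.21], "turn": [0.0, 0.0, 0.0], "fingers": 1}]
```

The arm was still settling in y when those frames were taken: 197.0 then, 192.9 now. That accounts for the y offset, so I use oy=0 and keep d=26.5.

```bash
sed -i 's/oy=-4/oy=0/g' h.py
python3 - <<'E'
from h import *;from rig import r
p,R,s=now(r);where(p,R)
p,R=plan(p,R,*pose(-28,75,.21),1,n=3);where(p,R)
E
```

```text
centre [ 23.5   0.9 126.2] low edge [-35.3   0.7 114.5] tilt 11.24 roll -0.06 dyaw 0.19
[{"dp": [-0.01, -0.01, 0.33], "turn": [-0.04, 0.0, 0.01], "fingers": 1}, {"dp": [-0.01, -0.01, 0.33], "turn": [-0.05, 0.0, 0.01], "fingers": 1}, {"dp": [0.0, -0.01, 0.32], "turn": [-0.04, 0.0, 0.01], "fingers": 1}]
centre [30.5  0.1 87.6] low edge [-28.2   0.1  75.1] tilt 12.02 roll -0.03 dyaw 0.01
```

play_rows(rows=[{"dp": [-0.01, -0.01, 0.33], "turn": [-0.04, 0, 0.01], "fingers": 1}, {"dp": [-0.01, -0.01, 0.33], "turn": [-0.05, 0, 0.01], "fingers": 1}, {"dp": [0, -0.01, 0.32], "turn": [-0.04, 0, 0.01], "fingers": 1}, {"dp": [0, 0, 0], "turn": [0, 0, 0], "fingers": 1}, {"dp": [0, 0, 0], "turn": [0, 0, 0], "fingers": 1}])

```text
clock: 4.72
eef_pos: [622.1, 188.4, 113.6]
tcp_rot: [2.933, 0.001, 1.408]
contact_force: [0.1, 0.7, -2.1]
opening: 0.123
grasp_force: 68.7
```

play_rows(rows=[{"dp": [0, 0, 0], "turn": [0, 0, 0], "fingers": 1}, {"dp": [0, 0, 0], "turn": [0, 0, 0], "fingers": 1}, {"dp": [0, 0, 0], "turn": [0, 0, 0], "fingers": 1}])

```text
clock: 4.97
eef_pos: [623.4, 189.9, 115.6]
tcp_rot: [2.929, -0.001, 1.408]
contact_force: [0.1, -0.5, -2.3]
opening: 0.125
grasp_force: 68.7
```

Run:
```python
from h import *;from rig import r
p,R,s=now(r);where(p,R);print(p,s["contact_force"])
M=R.as_matrix();X,Y,Z=M[:,1],M[:,0],-M[:,2];o=p-Z*26.5
C=[o+sx*60*X+sy*45*Y+5*Z for sx,sy in((-1,-1),(-1,1),(1,1),(1,-1))]
ims=[]
for n in("scene","top"):
    f=r.grab_frame(n);np.savez(n+"4.npz",**f);q=proj(f,C);print(n,q.round(1).tolist())
    c=q.mean(0).astype(int);a=np.ascontiguousarray(f["pixels"][c[1]-75:c[1]+75,c[0]-75:c[0]+75]);print(c-75)
    a=cv2.resize(a,None,fx=8/3,fy=8/3,interpolation=cv2.INTER_CUBIC)
    for u in q: cv2.circle(a,tuple(int(t) for t in (u-(c-75))*8/3),2,(255,0,0),1)
    ims.append(a)
cv2.imwrite("pics/t4.png",np.hstack(ims)[:,:,::-1])
p,R,s=now(r);where(p,R)
plan(p,R,*pose(-28,58.5,.21),1,n=2)
```

```text
centre [32.6 -0.7 89.7] low edge [-26.   -0.5  77. ] tilt 12.19 roll 0.08 dyaw -0.21
[623.35091926 189.87891003 115.61714093] [ 0.07150837 -0.48244942 -2.32134048]
scene [[441.5, 281.5], [509.4, 317.3], [473.9, 386.8], [399.4, 343.8]]
[381 257]
top [[222.5, 222.7], [167.6, 215.3], [173.7, 139.9], [229.9, 147.1]]
[123 106]
centre [32.4 -0.6 89.4] low edge [-26.3  -0.4  76.8] tilt 12.17 roll 0.06 dyaw -0.19
[{"dp": [0.01, -0.07, 0.22], "turn": [0.01, 0.0, -0.02], "fingers": 1}, {"dp": [0.01, -0.07, 0.22], "turn": [0.01, 0.0, -0.01], "fingers": 1}]
```

View pics/t4.png

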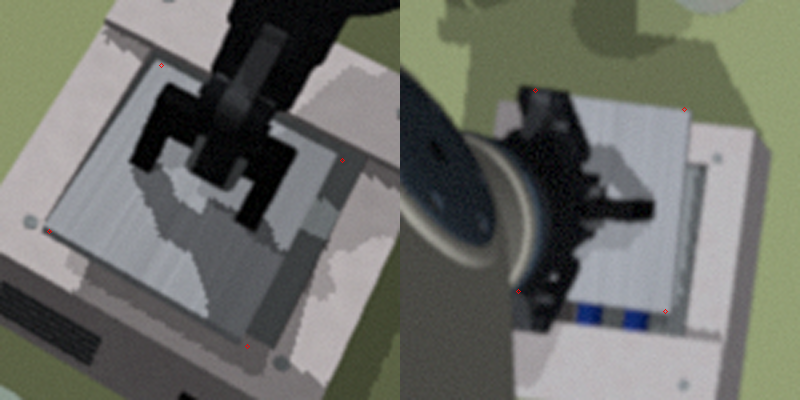

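The plate corners match the prediction within 2–3 px. They are shifted about 3 mm toward -y, with height and tilt as expected. The low edge at (155–338, 62–155) is visibly clear of the lip. I set oy=-3, d=26 and descend.

```bash
sed -i 's/oy=0/oy=-3/g;s/d=26.5/d=26/g' h.py
python3 - <<'E'
from h import *;from rig import r
p,R,s=now(r);where(p,R)
p,R=plan(p,R,*pose(-28,59,.21),1,n=3);where(p,R)
E
```

```text
centre [32.3 -3.6 89.9] low edge [-26.4  -3.4  77.3] tilt 12.17 roll 0.06 dyaw -0.19
[{"dp": [0.03, -0.04, 0.15], "turn": [0.01, 0.0, -0.01], "fingers": 1}, {"dp": [0.03, -0.05, 0.14], "turn": [0.01, 0.0, -0.01], "fingers": 1}, {"dp": [0.03, -0.04, 0.15], "turn": [0.0, 0.0, -0.01], "fingers": 1}]
centre [30.8 -0.  71.6] low edge [-27.9  -0.   59.1] tilt 12.05 roll 0.03 dyaw -0.01
```

play_rows(rows=[{"dp": [0.03, -0.04, 0.15], "turn": [0.01, 0, -0.01], "fingers": 1}, {"dp": [0.03, -0.05, 0.14], "turn": [0.01, 0, -0.01], "fingers": 1}, {"dp": [0.03, -0.04, 0.15], "turn": [0, 0, -0.01], "fingers": 1}, {"dp": [0, 0, 0], "turn": [0, 0, 0], "fingers": 1}, {"dp": [0, 0, 0], "turn": [0, 0, 0], "fingers": 1}])

```text
clock: 5.48
eef_pos: [621.5, 193.8, 95.4]
tcp_rot: [2.933, 0.001, 1.412]
contact_force: [-0.8, -1.0, -2.0]
opening: 0.126
grasp_force: 68.8
```

play_rows(rows=[{"dp": [0, 0, 0], "turn": [0, 0, 0], "fingers": 1}, {"dp": [0, 0, 0], "turn": [0, 0, 0], "fingers": 1}])

```text
clock: 5.65
eef_pos: [622.2, 193.9, 96.5]
tcp_rot: [2.932, -0.0, 1.412]
contact_force: [-0.4, -0.1, -1.8]
opening: 0.127
grasp_force: 68.8
```

Run:
```python
from h import *;from rig import r
p,R,s=now(r);where(p,R);print(s["contact_force"],s["wrist_torque"])
p,R=plan(p,R,*pose(-61,58.5,.21),1,n=5);where(p,R)
```

```text
centre [30.7  0.  71.1] low edge [-28.    0.   58.6] tilt 12.02 roll 0.01 dyaw -0.0
[-0.39378121 -0.1479001  -1.8122906 ] [ 0.02463022  0.18749413 -0.00698321]
[{"dp": [0.0, -0.16, -0.03], "turn": [0.0, 0.0, 0.0], "fingers": 1}, {"dp": [0.0, -0.16, -0.04], "turn": [0.0, 0.0, 0.0], "fingers": 1}, {"dp": [0.0, -0.16, -0.03], "turn": [0.0, 0.0, 0.0], "fingers": 1}, {"dp": [0.0, -0.17, -0.04], "turn": [0.0, 0.0, 0.0], "fingers": 1}, {"dp": [0.0, -0.16, -0.03], "turn": [0.0, 0.0, 0.0], "fingers": 1}]
centre [-2.4  0.  71. ] low edge [-61.1   0.   58.5] tilt 12.02 roll 0.01 dyaw -0.0
```

No contact yet. I slide the low edge under the lip.

play_rows(rows=[{"dp": [0, -0.16, -0.03], "turn": [0, 0, 0], "fingers": 1}, {"dp": [0, -0.16, -0.04], "turn": [0, 0, 0], "fingers": 1}, {"dp": [0, -0.16, -0.03], "turn": [0, 0, 0], "fingers": 1}, {"dp": [0, 0, 0], "turn": [0, 0, 0], "fingers": 1}])

```text
clock: 5.98
eef_pos: [600.8, 196.9, 96.1]
tcp_rot: [2.933, 0.001, 1.412]
contact_force: [0.2, -0.0, -3.0]
opening: 0.128
grasp_force: 68.9
```

play_rows(rows=[{"dp": [0, -0.16, -0.04], "turn": [0, 0, 0], "fingers": 1}, {"dp": [0, -0.16, -0.03], "turn": [0, 0, 0], "fingers": 1}, {"dp": [0, 0, 0], "turn": [0, 0, 0], "fingers": 1}, {"dp": [0, 0, 0], "turn": [0, 0, 0], "fingers": 1}, {"dp": [0, 0, 0], "turn": [0, 0, 0], "fingers": 1}])

```text
clock: 6.4
eef_pos: [589.9, 199.1, 96.6]
tcp_rot: [2.932, -0.0, 1.412]
contact_force: [0.0, -0.0, -2.7]
opening: 0.128
grasp_force: 68.9
```

Run:
```python
from h import *;from rig import r
p,R,s=now(r);where(p,R);print(s["contact_force"],s["wrist_torque"])
f=r.grab_frame("scene");M=R.as_matrix();X,Y,Z=M[:,1],M[:,0],-M[:,2];o=p-Z*26-3*Y
C=[o+sx*60*X+sy*45*Y+5*Z for sx,sy in((-1,-1),(-1,1),(1,1),(1,-1))]
q=proj(f,C);c=q.mean(0).astype(int);a=np.ascontiguousarray(f["pixels"][c[1]-75:c[1]+75,c[0]-75:c[0]+75])
a=cv2.resize(a,None,fx=4,fy=4,interpolation=cv2.INTER_CUBIC)
for u in q: cv2.circle(a,tuple(int(t) for t in (u-(c-75))*4),2,(255,0,0),1)
cv2.imwrite("pics/t5.png",a[:,:,::-1])
P1=pose(-61,57,.10);P2=pose(-60.5,55.5,0)
p,R=plan(p,R,*P1,1,n=2);where(p,R);p,R=plan(p,R,*P2,1,n=2);where(p,R)
```

```text
centre [-2.   0.1 71.1] low edge [-60.7   0.1  58.6] tilt 12.03 roll 0.02 dyaw 0.01
[ 0.01532657 -0.04221248 -2.68899248] [ 0.04812596  0.15825877 -0.01093561]
[{"dp": [0.0, 0.02, 0.1], "turn": [0.53, 0.0, 0.0], "fingers": 1}, {"dp": [0.0, 0.03, 0.11], "turn": [0.52, 0.0, 0.0], "fingers": 1}]
centre [-1.4  0.1 62.8] low edge [-61.1   0.1  56.8] tilt 5.73 roll 0.02 dyaw 0.01
[{"dp": [0.0, 0.03, 0.09], "turn": [0.48, 0.0, 0.0], "fingers": 1}, {"dp": [0.0, 0.04, 0.09], "turn": [0.48, 0.0, 0.0], "fingers": 1}]
centre [-0.6  0.1 55.7] low edge [-60.6   0.1  55.7] tilt -0.03 roll 0.02 dyaw 0.01
```

View pics/t5.png

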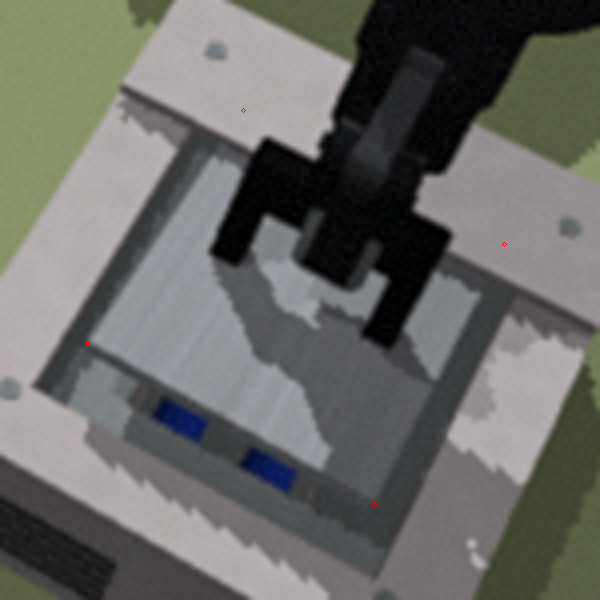

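The cover is hooked. Its low edge is hidden under the lip, and the far corners at (88,344) and (374,503) sit on the predicted marks inside the side rims. No contact force. Now I lower the far edge.

play_rows(rows=[{"dp": [0, 0.02, 0.1], "turn": [0.53, 0, 0], "fingers": 1}, {"dp": [0, 0.03, 0.11], "turn": [0.52, 0, 0], "fingers": 1}, {"dp": [0, 0, 0], "turn": [0, 0, 0], "fingers": 1}, {"dp": [0, 0, 0], "turn": [0, 0, 0], "fingers": 1}])

```text
clock: 6.78
eef_pos: [594.1, 198.1, 88.3]
tcp_rot: [3.04, -0.0, 1.411]
contact_force: [0.1, -0.5, -1.2]
opening: 0.125
grasp_force: 69.0
```

play_rows(rows=[{"dp": [0, 0.03, 0.09], "turn": [0.48, 0, 0], "fingers": 1}, {"dp": [0, 0.04, 0.09], "turn": [0.48, 0, 0], "fingers": 1}, {"dp": [0, 0, 0], "turn": [0, 0, 0], "fingers": 1}, {"dp": [0, 0, 0], "turn": [0, 0, 0], "fingers": 1}, {"dp": [0, 0, 0], "turn": [0, 0, 0], "fingers": 1}])

```text
clock: 7.2
eef_pos: [595.9, 197.7, 81.4]
tcp_rot: [3.141, 0.001, 1.412]
contact_force: [-1.5, -0.4, -2.4]
opening: 0.125
grasp_force: 69.0
```

Run:
```python
from h import *;from rig import r
p,R,s=now(r);where(p,R);print(p,s["contact_force"],s["wrist_torque"])
```

```text
centre [-1.3 -0.4 55.4] low edge [-61.3  -0.4  55.3] tilt 0.03 roll -0.04 dyaw -0.01
[595.89754118 197.70148985  81.36206935] [-1.53365673 -0.37065615 -2.40492673] [0.00682316 0.02552901 0.00482757]
```

The wrist still carries the cover's weight, so it isn't resting yet. I lower in small steps until contact.

play_rows(rows=[{"dp": [0, 0, 0.03], "turn": [0, 0, 0], "fingers": 1}, {"dp": [0, 0, 0], "turn": [0, 0, 0], "fingers": 1}, {"dp": [0, 0, 0], "turn": [0, 0, 0], "fingers": 1}])

```text
clock: 7.45
eef_pos: [596.1, 198.0, 80.4]
tcp_rot: [-3.141, 0.0, 1.412]
contact_force: [-1.3, 1.1, -2.9]
opening: 0.125
grasp_force: 69.0
```

play_rows(rows=[{"dp": [0, 0, 0.02], "turn": [0, 0, 0], "fingers": 1}, {"dp": [0, 0, 0], "turn": [0, 0, 0], "fingers": 1}, {"dp": [0, 0, 0], "turn": [0, 0, 0], "fingers": 1}])

```text
clock: 7.7
eef_pos: [596.4, 198.0, 79.6]
tcp_rot: [-3.141, -0.0, 1.412]
contact_force: [-0.9, 0.0, -0.5]
opening: 0.128
grasp_force: 69.1
```

play_rows(rows=[{"dp": [0, 0, 0.02], "turn": [0, 0, 0], "fingers": 1}, {"dp": [0, 0, 0], "turn": [0, 0, 0], "fingers": 1}, {"dp": [0, 0, 0], "turn": [0, 0, 0], "fingers": 1}])

```text
clock: 7.95
eef_pos: [596.5, 198.0, 79.4]
tcp_rot: [-3.141, -0.0, 1.412]
contact_force: [-3.2, -0.7, 5.1]
opening: 0.125
grasp_force: 70.1
```

play_rows(rows=[{"dp": [0, 0, 0], "turn": [0, 0, 0], "fingers": 1}, {"dp": [0, 0, 0], "turn": [0, 0, 0], "fingers": 1}])

```text
clock: 8.12
eef_pos: [596.5, 198.0, 79.5]
tcp_rot: [-3.141, -0.0, 1.412]
contact_force: [-3.2, -0.8, 4.2]
opening: 0.125
grasp_force: 70.1
```

It is resting on the ledge with about 5 N. I open the fingers partway so they stay clear of the lip, then retreat upward.

play_rows(rows=[{"dp": [0, 0, 0], "turn": [0, 0, 0], "fingers": 0.6}, {"dp": [0, 0, 0], "turn": [0, 0, 0], "fingers": 0.6}, {"dp": [0, 0, 0], "turn": [0, 0, 0], "fingers": 0.6}, {"dp": [0, 0, 0], "turn": [0, 0, 0], "fingers": 0.6}])

```text
clock: 8.45
eef_pos: [596.6, 197.9, 78.7]
tcp_rot: [-3.141, -0.0, 1.412]
contact_force: [0.4, 0.3, 0.4]
opening: 0.397
grasp_force: 0.0
```

play_rows(rows=[{"dp": [0, 0, -0.2], "turn": [0, 0, 0], "fingers": 0.6}, {"dp": [0, 0, -0.5], "turn": [0, 0, 0], "fingers": 0.6}, {"dp": [0, 0, -0.9], "turn": [0, 0, 0], "fingers": 0.6}, {"dp": [0, 0, -0.9], "turn": [0, 0, 0], "fingers": 0.6}, {"dp": [0, 0, -0.9], "turn": [0, 0, 0], "fingers": 0.6}])

```text
clock: 8.87
eef_pos: [596.2, 197.8, 216.6]
tcp_rot: [-3.14, 0.0, 1.412]
contact_force: [0.7, 0.2, 0.2]
opening: 0.4
grasp_force: 0.0
```

play_rows(rows=[{"dp": [0, -0.9, -0.2], "turn": [0, 0, 0], "fingers": 0.6}, {"dp": [0, -0.9, -0.2], "turn": [0, 0, 0], "fingers": 0.6}, {"dp": [0, -0.9, -0.2], "turn": [0, 0, 0], "fingers": 0.6}, {"dp": [0, 0, 0], "turn": [0, 0, 0], "fingers": 0.6}, {"dp": [0, 0, 0], "turn": [0, 0, 0], "fingers": 0.6}])

```text
clock: 9.28
eef_pos: [489.0, 215.4, 240.3]
tcp_rot: [3.141, -0.001, 1.413]
contact_force: [0.5, -0.3, -0.9]
opening: 0.403
grasp_force: 0.0
```

Run:
```python
from h import *;from rig import r
p,R,s=now(r);print(p,s["contact_force"])
f=r.grab_frame("scene");a=f["pixels"][225:445,350:570]
c=Ro.from_euler("z",UY).as_matrix()
q=proj(f,[np.r_[U,0]+c@[x,y,60] for x,y in((60,-45),(60,45),(-42,45),(-42,-45))])
a=cv2.resize(a,None,fx=2.7,fy=2.7,interpolation=cv2.INTER_CUBIC)
for u in q: cv2.circle(a,tuple(int(t) for t in (u-[350,225])*2.7),2,(255,0,0),1)
cv2.imwrite("pics/end.png",a[:,:,::-1])
```

```text
[489.03763137 215.35935481 240.26826276] [ 0.48473021 -0.32183713 -0.86485811]
```

View pics/end.png

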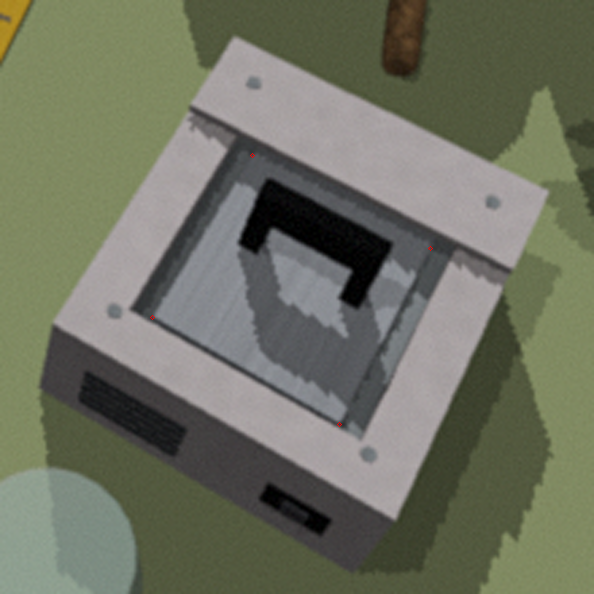

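The cover lies flat inside the rims. Its far corners, at about (152,317) and (342,424), fall on the ideal marks, its other short edge is under the lip, and the gripper is clear. I hand in.

```bash
python3 -c "
from rig import r
print(r.sign_off())"
```

```text
the job is handed in; nothing more can be done
None
```

The larger cover is hooked under the lip and lies flat on the ledge inside the rims, released with the gripper clear; the arm never went near the small cover, and I handed the job in at about 9.4 s (no verdict was returned).

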